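Draw up the spice rack's side board with its cam lock

TASK

The new spice rack by the jiko still has one side board standing off the end of its sloping shelf. Push that board up until its bolt is in the open cam lock, turn the cam clockwise with the screwdriver from the lazy susan until the board is drawn tight against the shelf and the cam is fully home, then stand the screwdriver back upright in a free hole of the wooden block. Leave the other things where they stand.

Things in the scene. Friction and masses are not known exactly. Their poses are not given: they have to be found in the camera images.
- rack: Plywood spice rack, screwed to the ledge; origin under its centre, x from its low front to its high back, y along its length, z up. Its shelf slopes 30 degrees: 200 mm long (y), 190 mm up the slope, 105 mm high at its middle, 16 mm lip at the low edge. Side boards stand 10 mm above the shelf face. The fixed one is at -y, the loose one at +y.
- board_edge (a point): Loose side board: upright plywood, 15 mm thick, 180 mm deep, top edge sloping at 30 degrees from 65 mm high in front to 168 mm behind. This point: outer (+y) face, middle of the depth, at the top edge (116.5 mm high). Same axes as the rack. It slides only along rack y, on its bolt and two dowels, with 5 N of friction.
- board (a joint): Gap between loose board and shelf end, m: 0 is tight, 0.016 to 0.026 at the start. Pushed in with the cam open, the bolt head seats in the cam's mouth and stops firmly at about 5 mm (20 N does no harm); only turning the cam closes the rest. With the cam turned (shut) the bolt cannot enter until it is turned back.
- cam_face (a point): Cam lock: steel disc 39 mm across in the sloping shelf's upper face, half-way up the slope, 35 mm from the loose board's end (the white-capped one is finished). This point: disc centre, at its surface. z points square out of the shelf, x along the small arrow. Cross recess with arms along x and y: 6 mm wide, 17 mm across, 9 mm deep, flat floor.
- cam (a joint): Angle of the cam, rad: 0 with the arrow pointing at the loose board (starts open, -0.3 to 0.3), growing clockwise as seen looking onto the disc. From about 0.5 its mouth closes behind the bolt head, from about 1.2 it draws the board in, the board is tight from 2.3 on, and it stops at 2.6. Turning takes under 0.15 N m and it stays where it is left.
- driver_grip (a point): Screwdriver standing in an end hole of the block, 150 mm long, 0.16 kg: square black handle 28 mm across flats, 60 mm long, then 10 mm steel shaft. This point: centre of the handle, 120 mm from the tip. z points from tip to handle end, x and y square to the flats. Cross point with wings along x and y, 13 mm across, 3.2 mm thick (9 by 2.2 mm in the last 3 mm).
- block: Wooden block on the lazy susan, 54 x 168 x 100 mm (x, y, z), 0.7 kg, loose; origin under its centre. Three 18 mm square holes go right through at y = -56, 0, +56 mm: one end hole holds the screwdriver (handle resting on the block's top, tip 10 mm above the underside), the other end hole the wooden spoon, the middle one is free.
- driver_tip (a point): The tip of the screwdriver, on its axis; same axes as driver_grip.
- spoon: Wooden spoon standing loosely in the other end hole of the block, bowl up, 272 mm long, bowl 44 mm wide, handle 10 mm thick; origin at its foot. May lean about 5 degrees.
- susan: White plastic lazy susan, plate 270 mm across, top face 24 mm above the ledge (low rim 30 mm); origin at its centre on the ledge. The plate can turn, stiffly.
- jar: Glass jar on the lazy susan, 76 mm across, 165 mm high; origin under its centre.
- tin: Steel salt tin on the lazy susan, 70 mm across, 90 mm high; origin under its centre.
- tumbler: Steel tumbler standing on the ledge outside the loose board, 72 mm across, 100 mm high, light; origin under its centre.
- spice1: Small spice jar on the ledge in front of the rack, 44 mm across, 85 mm high; origin under its centre.
- spice2: Another spice jar like it, in front of the rack.
There are look-alikes about, which are no part of the job. Of the things shaped like the block, the wooden one is meant.

How it is judged:
On the way, in this order (a step that is already met when the one before it is completed fails the run):
1. the loose board is pushed up so that its bolt head is in the cam's mouth, the cam still open (value of joint board below 0.0075 m and value of joint cam below 0.5 rad), for 0.1 s.
2. the cam, turned with the screwdriver's point in its recess, has begun to draw the board in (value of joint cam above 1.2 rad and value of joint board below 0.0048 m and distance between driver_tip and cam_face below 0.014 m), for 0.05 s.
At the end, for the whole second after the job is handed in: The board is within 1.5 mm of the shelf end, the cam has been turned past 2.1 rad, and the screwdriver stands upright (within 0.2 rad) in a hole of the upright block, its handle down on the block (tip within 22 mm of the block's underside), let go and at rest (value of joint board below 0.0015 m and value of joint cam above 2.1 rad and angle between driver_grip's own z axis and vertical below 0.2 rad and z of driver_tip in the frame of block between -0.005 and 0.022 m and x of driver_tip in the frame of block between -0.02 and 0.02 m and y of driver_tip in the frame of block between -0.075 and 0.075 m and angle between block's own z axis and vertical below 0.05 rad and linear speed of block below 0.02 m/s); the robot touches nothing.
It fails at once if a thing on the lazy susan (jar, salt tin, spoon, block) was displaced by more than 50 mm or knocked over (distance of any of jar, tin, spoon, block from where it was at the start of the episode above 0.05 m or angle between any of jar, tin, spoon, block's own z axis and vertical above 0.5 rad).
It fails at once if the tumbler or a spice jar was displaced by more than 40 mm or knocked over (distance of any of tumbler, spice1, spice2 from where it was at the start of the episode above 0.04 m or angle between any of tumbler, spice1, spice2's own z axis and vertical above 0.5 rad).
It also fails if it takes over 72 s, if anything falls off the work surface, if the arm or the gripper's body presses on something with over 40 N, if the wrist force passes 120 N, or if a joint passes its speed limit or range.

ROBOT

A 6-joint arm with a two-finger parallel gripper is mounted at the origin on the work surface. World frame = base frame: x ahead of the robot, y to its left, z up, the work surface at z = 0. Lengths are in m, angles in rad, forces in N, time in s.
With the tool pointing down it reaches from about 0.325 to 0.925 m from the base axis. Payload 3.1 kg.
Tool frame: the origin (TCP) lies at the very end of the fingers, on their centre line; the grasp point (between the pads) lies 19 mm behind it (robot.hold_point_z is the distance from the TCP to the grasp point, in m); z points along the fingers, y is the line along which they close (so a half turn about z gives the same grasp; the last joint's range is limited). The gripper opens to 85 mm and grips with 20 to 120 N. Pads are 22 mm wide; open, the fingers measure 114 mm over their backs; the gripper's body (76 mm by 85 mm) begins 54 mm behind the grasp point. The pads swing forward as they close: fully open they stand 13 mm farther back than shut.
Start: joints at [1.165, 0.217, 1.613, -0, 1.311, -0.112], TCP at [0.181, 0.598, 0.231] pointing down, gripper open.
Joint ranges: [-2.75, 2.75], [-0.78, 2.1], [0.31, 2.55], [-1.13, 4.27], [0.13, 2.63], [-2.58, 2.58]. Speed limits (rad/s): [2.79, 2.79, 3.14, 3.14, 3.14, 3.14].

INTERFACE

Orientations are given as a unit quaternion [w, x, y, z].
In Python, from cell import robot, ik, vision, telemetry gives the robot as it stands. Calls block until the motion is done:
- robot.move_to(position, orientation): joint-space move of the TCP to a pose.
- robot.servo_line(position, frame=None, rate=0.15, f_stop=None): straight line of the TCP; frame=None keeps the orientation; rate is the mean speed in m/s. With f_stop (N) it stops when the force on the tool has changed by that much, and returns True; else False.
- robot.move_joints(angles): joint-space move.
- robot.move_gripper(opening, strength=None): opening from 0.0 (shut) to 1.0 (fully open); strength is the grip in N (None keeps the last); returns when the fingers have stopped.
- robot.sleep(seconds).
- ik(position, orientation): joint angles nearest the present ones, or None.
- vision.get_image(name): name is "scene" or "top" or "wrist"; returns the picture (400x640x3 uint8, red, green, blue); there is no depth.
- vision.camera_info(name): a dict with "vertical_fov" (degrees; the focal length in pixels is half the picture's height over the tangent of half this angle, whatever the lens; pixels are square), "cx", "cy" (the principal point, pixels), "camera_from_world" (4x4, takes a point from world to camera coordinates). Camera axes: x right, y down, z forward; pixel columns grow to the right and rows downward; lengths in m; the calibration is good to about 2 mm. A picture is of the moment at which its call begins: read the wrist's pose just before it. camera_info takes no time and is no camera call; for the wrist camera it gives the pose at the moment of the call.
A pose or a line that the arm cannot do raises robot.MotionError and nothing moves.
- robot.hand_in(): hands the job in; it is judged then, once.
Readings, each from a call of its own:
- telemetry.get_time_s(): time.
- telemetry.get_q(): joint angles.
- telemetry.get_joint_velocities(): joint speeds.
- telemetry.get_tau(): joint torques, N m.
- telemetry.get_tcp_pos(): TCP position.
- telemetry.get_orientation(): TCP orientation.
- telemetry.get_contact_force(): force on the tool from outside, world axes, zero at the start.
- telemetry.get_moment(): the same for the moment, N m.
- telemetry.get_finger_gap(): opening from 0.0 (shut) to 1.0 (fully open).
- telemetry.get_grip_force(): force on a finger pad.
Only numpy, scipy, OpenCV 4.12 (cv2) and the standard library are available. Lean on these libraries where they do the work, as an engineer would, in place of code of your own. Each camera call takes 0.05 s, during which the arm holds its last target. There are 200 camera calls.

## Working session

There is one attempt and no reset: what is moved stays moved. The work goes in short steps, each a Python script; the robot and the scene stay as the last script left them, time stands still between calls to the robot, and variables do not carry over. Pictures are saved under pics/ and viewed, at most 10 in all, crops included, and the job is handed in when it is done.

```bash
ls; mkdir -p pics
python3 - <<'E'
from cell import robot, ik, vision, telemetry
import cv2,numpy as np
a=vision.get_image("scene");b=vision.get_image("top");c=vision.get_image("wrist")
for n,i in zip(("scene","top","wrist"),(a,b,c)):
    cv2.imwrite(f"pics/{n}0.png",i[:,:,::-1])
    k=vision.camera_info(n);print(n,k["vertical_fov"],k["cx"],k["cy"]);print(np.round(k["camera_from_world"],4).tolist())
print(telemetry.get_time_s())
E
```

```text
pics
scene 42.463557717741956 318.89161634697103 204.45249630200863
[[-0.5736, 0.819, -0.0152, 0.1825], [0.6014, 0.4085, -0.6866, -0.1586], [-0.5562, -0.403, -0.7268, 1.5641], [0.0, 0.0, 0.0, 1.0]]
top 47.832406687302914 317.7749235570196 192.89580707054844
[[0.0212, -0.9997, 0.0097, 0.0446], [-0.9919, -0.0222, -0.1253, 0.4161], [0.1255, -0.007, -0.9921, 1.3491], [0.0, 0.0, 0.0, 1.0]]
wrist 69.36490083134969 321.1277042023901 200.87016412745
[[0.2889, 0.9574, -0.0016, -0.6232], [0.92, -0.2771, 0.2772, -0.0358], [0.265, -0.0816, -0.9608, 0.3786], [0.0, 0.0, 0.0, 1.0]]
0.15
```

View pics/scene0.png

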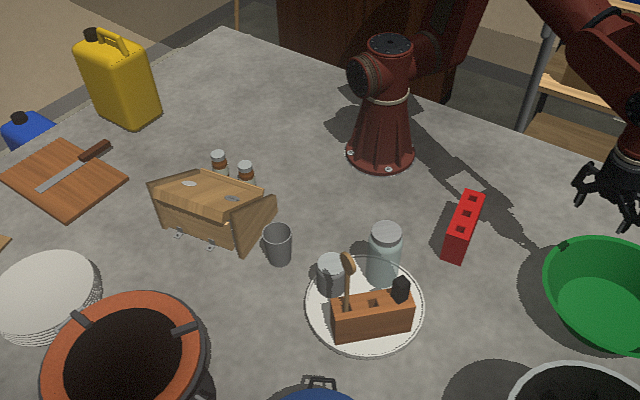

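View pics/top0.png

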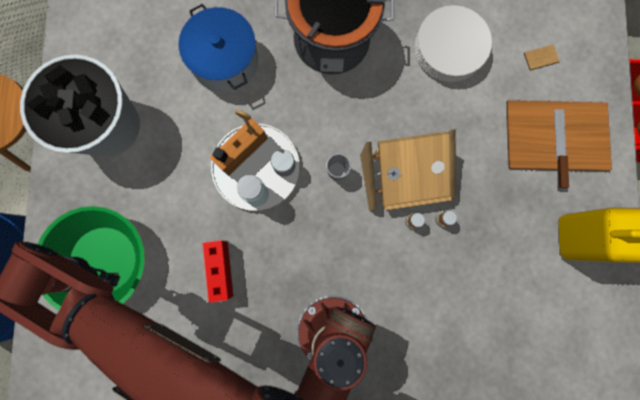

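Candidates (top view): the wooden block at (238,146) is the one wanted, and the red one at (217,271) is the look-alike. Driver: black handle at (219,154), with the spoon at (245,130). Cam: steel disc at (393,173), not the white cap at (437,168). The loose board is at (370,176), with the tumbler beside it at (338,166). Next I'll take close wrist views of both places.

```bash
cat > h.py <<'E'
from cell import robot, ik, vision, telemetry
import cv2, numpy as np
from scipy.spatial.transform import Rotation as R
def f_of(k): return 200/np.tan(np.radians(k["vertical_fov"])/2)
def ray(k,uv):
    M=np.array(k["camera_from_world"]);f=f_of(k)
    d=M[:3,:3].T@np.array([(uv[0]-k["cx"])/f,(uv[1]-k["cy"])/f,1.]);return -M[:3,:3].T@M[:3,3],d/np.linalg.norm(d)
def atz(k,uv,z): o,d=ray(k,uv);return o+d*(z-o[2])/d[2]
def tri(obs):
    A=np.zeros((3,3));b=np.zeros(3);rs=[ray(k,uv) for k,uv in obs]
    for o,d in rs: P=np.eye(3)-np.outer(d,d);A+=P;b+=P@o
    p=np.linalg.solve(A,b);return p,max(np.linalg.norm((np.eye(3)-np.outer(d,d))@(p-o)) for o,d in rs)
def proj(k,p):
    q=np.array(k["camera_from_world"])@np.append(p,1);return q[:2]/q[2]*f_of(k)+[k["cx"],k["cy"]]
def quat(z,y):  # tool z direction, approx tool y -> wxyz
    z=np.array(z,float);z/=np.linalg.norm(z);y=np.array(y,float);y-=z*(y@z);y/=np.linalg.norm(y)
    return R.from_matrix(np.c_[np.cross(y,z),y,z]).as_quat()[[3,0,1,2]].tolist()
def Rt(): return R.from_quat(np.array(telemetry.get_orientation())[[1,2,3,0]]).as_matrix()
def shot(name):
    k=vision.camera_info("wrist");k={a:(np.array(v).tolist() if not isinstance(v,(int,float)) else v) for a,v in k.items()}
    im=vision.get_image("wrist");cv2.imwrite(f"pics/{name}.png",im[:,:,::-1]);import json;json.dump(k,open(f"pics/{name}.json","w"));return im
def info(n):
    import json;return json.load(open(f"pics/{n}.json"))
E
python3 - <<'E'
from h import *
k=vision.camera_info("top")
print("drv",atz(k,(219,154),.184),"cam",atz(k,(393,173),.105),"susan",atz(k,(255,167),.03))
T=np.array(telemetry.get_tcp_pos());M=Rt();w=vision.camera_info("wrist");o,d=ray(w,(w["cx"],w["cy"]))
print("cam in tool",M.T@(o-T),M.T@d)
off=M.T@(o-T);dl=M.T@d
robot.servo_line([T[0],T[1],.42],rate=.3)
def look(target,yaw,h,name,dist):
    q=quat([0,0,-1],[-np.sin(yaw),np.cos(yaw),0]);m=R.from_quat(np.array(q)[[1,2,3,0]]).as_matrix()
    c=np.array(target)-m@dl*dist; p=c-m@off
    print(name,p)
    try: robot.move_to(p.tolist(),q); robot.sleep(.2); shot(name)
    except robot.MotionError as e: print(e)
d_=atz(k,(238,146),.124)
look(d_,np.pi/2*0+.3,0,"s1",.45)
look(d_+[0.0,-.1,0],.3,0,"s2",.45)
c_=atz(k,(393,173),.105)
look(c_,.0,0,"r1",.32)
look(c_+[0,.09,0],.0,0,"r2",.32)
print(telemetry.get_time_s())
import glob
ims=[cv2.imread(f"pics/{n}.png") for n in("s1","s2","r1","r2") if glob.glob(f"pics/{n}.png")]
print(len(ims))
cv2.imwrite("pics/mix.png",cv2.resize(np.vstack([np.hstack(ims[:2]),np.hstack(ims[2:4])]),(800,500),interpolation=cv2.INTER_AREA))
E
```

```text
drv [0.49557212 0.32563581 0.184     ] cam [ 0.46786262 -0.16211781  0.105     ] susan [0.48997715 0.24734268 0.03      ]
cam in tool [ 0.07095423 -0.00091158 -0.14240155] [-2.77471259e-01  4.59464842e-04  9.60733829e-01]
s1 [0.48103748 0.27030432 0.41392867]
s2 [0.48103748 0.17030432 0.41392867]
r1 [ 0.45002605 -0.16135326  0.27003327]
r2 [ 0.45002605 -0.07135326  0.27003327]
5.85
4
```

View pics/mix.png

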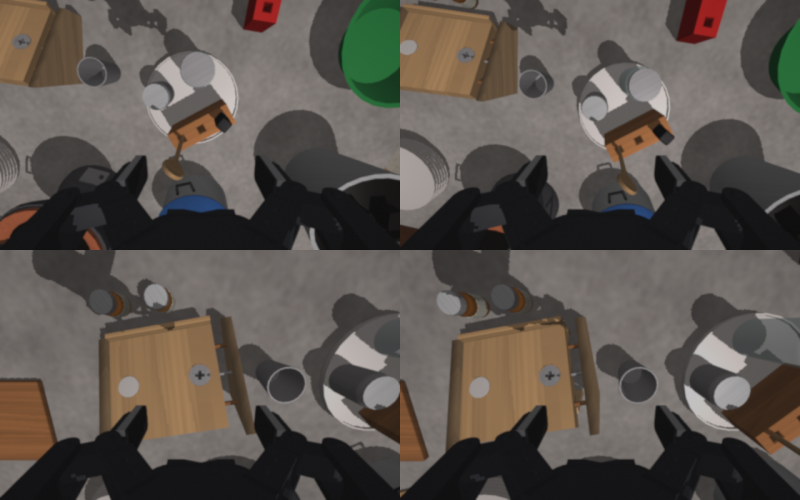

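Run:
```python
import cv2,numpy as np
def c(n,x,y):
    i=cv2.resize(cv2.imread(f"pics/{n}.png")[y:y+120,x:x+160],(400,300),interpolation=cv2.INTER_CUBIC)
    for t in range(0,160,20):
        cv2.putText(i,str(x+t),(int(t*2.5),8),0,.3,(0,255,255),1);cv2.line(i,(int(t*2.5),9),(int(t*2.5),13),(0,255,255),1)
    for t in range(20,120,20):
        cv2.putText(i,str(y+t),(0,int(t*2.5)),0,.3,(0,255,255),1);cv2.line(i,(20,int(t*2.5)),(24,int(t*2.5)),(0,255,255),1)
    return i
cv2.imwrite("pics/mix2.png",np.vstack([np.hstack([c("s1",250,150),c("s2",310,150)]),np.hstack([c("r1",260,100),c("r2",200,100)])]))
```

```text
(no output)
```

View pics/mix2.png

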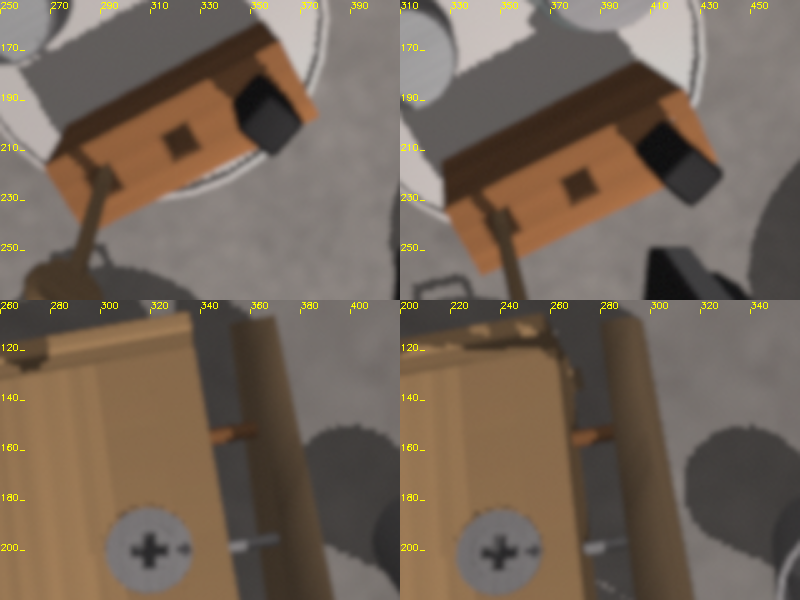

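Run:
```python
from h import *
s1,s2,r1,r2=map(info,("s1","s2","r1","r2"))
T=lambda a,b,u,v,n:print(n,np.round(tri([(a,u),(b,v)])[0],4),"res",round(tri([(a,u),(b,v)])[1],4))
T(s1,s2,(322.4,206.4),(381.6,224.4),"midhole")
T(s1,s2,(358,198.4),(425.2,217.6),"handletop")
for n,u,v in(("cL",(268.8,215.2),(328,232.8)),("cB",(286.8,242.8),(344,260)),("cR",(377.2,196),(437.2,212)),("cT",(362,166),(423.2,186))): T(s1,s2,u,v,n)
T(r1,r2,(320,200.4),(239.6,200.8),"cam")
def cap(n,x,y):
    g=cv2.imread(f"pics/{n}.png",0).astype(float);g=g[y-25:y+25,x-25:x+25]>165
    m=cv2.moments(g.astype(np.uint8),True);print(g.sum());return(x-25+m["m10"]/m["m00"],y-25+m["m01"]/m["m00"])
a,b=cap("r1",206,219),cap("r2",126,219);print(a,b);T(r1,r2,a,b,"cap")
T(r1,r2,(370,107.2),(296,107.2),"bfront");T(r1,r2,(393.2,220),(317.6,220),"bback")
```

```text
midhole [0.5411 0.2916 0.1215] res 0.0004
handletop [0.4993 0.33   0.1724] res 0.0007
cL [0.5816 0.2144 0.1184] res 0.0004
cB [0.6194 0.2547 0.1192] res 0.0009
cR [0.4968 0.3672 0.1243] res 0.0017
cT [0.462  0.329  0.1254] res 0.0007
cam [ 0.4673 -0.1625  0.1072] res 0.0002
0Traceback (most recent call last):
  File "<stdin>", line 11, in <module>
  File "<stdin>", line 10, in cap
ZeroDivisionError: float division by zero
```

Run:
```python
from h import *
r1,r2=map(info,("r1","r2"))
T=lambda a,b,u,v,n:print(n,np.round(tri([(a,u),(b,v)])[0],4),"res",round(tri([(a,u),(b,v)])[1],4))
def cap(n,x,y,s=22):
    g=cv2.imread(f"pics/{n}.png")[y-s:y+s,x-s:x+s];h=cv2.cvtColor(g,cv2.COLOR_BGR2HSV)[:,:,1]<60
    _,l,st,ce=cv2.connectedComponentsWithStats(h.astype(np.uint8));i=1+np.argmax(st[1:,4]);print(st[i]);return ce[i]+[x-s,y-s]
a,b=cap("r1",206,219),cap("r2",126,219);print(a,b);T(r1,r2,a,b,"cap")
c,d=cap("r1",320,200),cap("r2",240,200);print(c,d);T(r1,r2,c,d,"cam")
T(r1,r2,(370,107.2),(296,107.2),"bfront");T(r1,r2,(393.2,220),(317.6,220),"bback")
p=atz(r1,(260+184/2.5,100+249/2.5),.1072);print("arrow",p)
print(telemetry.get_q())
```

```text
[  5   5  34  34 896]
[  7   6  33  34 884]
[205.5234375 218.390625 ] [126.88800905 219.61085973]
cap [ 0.4894 -0.2914  0.106 ] res 0.0001
[  4   5  35  34 932]
[  5   6  34  34 913]
[319.25107296 199.7167382 ] [239.18729463 200.56516977]
cam [ 0.4672 -0.1633  0.1058] res 0.0
bfront [ 0.3676 -0.1029  0.0488] res 0.0003
bback [ 0.4944 -0.077   0.0947] res 0.0003
arrow [ 0.46657173 -0.14753277  0.1072    ]
[-3.13072726e-01 -1.89058195e-01  1.95093894e+00 -2.62522451e-04
  1.37951907e+00 -1.88238249e+00]
```

```bash
cat >> h.py <<'E'
psi=.178
X=np.array([np.cos(psi),np.sin(psi),0]);Y=np.array([-np.sin(psi),np.cos(psi),0]);Z=np.array([0,0,1.])
CAM=np.array([.4672,-.1630,.1058])
N=Z*np.cos(np.pi/6)-X*.5     # shelf normal
def rk(x,y,z): return (CAM*[1,1,0]+x*X+y*Y+z*Z).tolist()
def best(p,z,ys):
    c=[(abs(ik(p,quat(z,y))[5]),quat(z,y)) for y in ys if ik(p,quat(z,y)) is not None];return min(c)[1]
E
python3 - <<'E'
from h import *
q=best(rk(.06,.118,.25),-Z,[X,-X])
robot.move_gripper(0.0)
robot.move_to(rk(.06,.118,.25),q)
robot.servo_line(rk(.06,.118,.122),rate=.15)
rc=lambda:np.round([(np.array(telemetry.get_tcp_pos())-CAM)@Y,*telemetry.get_contact_force()],4)
print(rc())
for i in range(4):
    s=robot.servo_line(rk(.06,.045,.122),rate=.03,f_stop=14);print(s,rc());
    if s and (np.array(telemetry.get_tcp_pos())-CAM)@Y<.071: break
robot.sleep(.2);print(rc())
p=np.array(telemetry.get_tcp_pos());robot.servo_line((p+.03*Y).tolist(),rate=.1)
robot.servo_line((p+.03*Y+[0,0,.15]).tolist(),rate=.3)
robot.move_gripper(1.0)
q=quat(-Z,Y)
c=CAM-np.array([.01,0,0])
robot.move_to((CAM+[.0,0,.12]-.02*X).tolist(),q);robot.sleep(.2);shot("c1")
robot.move_to((CAM+[.0,0,.12]-.02*X+.05*Y).tolist(),q);robot.sleep(.2);shot("c2")
a,b=cv2.imread("pics/c1.png"),cv2.imread("pics/c2.png")
cv2.imwrite("pics/mix3.png",cv2.resize(np.hstack([a,b]),None,fx=.625,fy=.625,interpolation=cv2.INTER_AREA));print(telemetry.get_time_s())
for n in("c1","c2"):print(proj(info(n),CAM))
E
```

```text
[ 0.1176  0.5029 -0.3936  0.0559]
True [0.0655 0.9924 2.1267 2.8359]
[0.0655 0.4007 0.4304 2.5918]
15.1417
[321.4909679 216.1335762]
[270.39875595 216.0613626 ]
```

View pics/mix3.png

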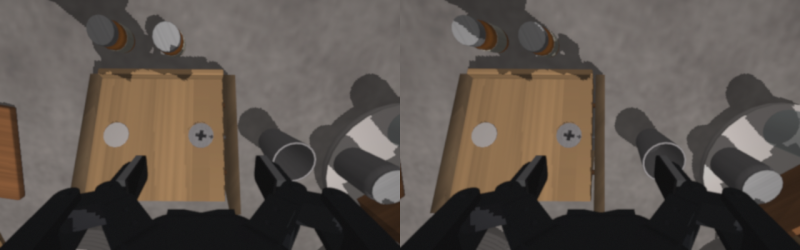

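Run:
```python
from h import *
def cap(n,p,s=20):
    k=info(n);x,y=map(int,proj(k,p));g=cv2.imread(f"pics/{n}.png")[y-s:y+s,x-s:x+s];h=cv2.cvtColor(g,cv2.COLOR_BGR2HSV)[:,:,1]<60
    _,l,st,ce=cv2.connectedComponentsWithStats(h.astype(np.uint8));i=1+np.argmax(st[1:,4]);
    cs,_=cv2.findContours((l==i).astype(np.uint8),cv2.RETR_EXTERNAL,cv2.CHAIN_APPROX_NONE);e=cv2.fitEllipse(max(cs,key=len));return k,np.array(e[0])+[x-s,y-s]
C=tri([cap(n,CAM) for n in("c1","c2","r1","r2")]);P=tri([cap(n,np.array([.4894,-.2914,.106])) for n in("c1","c2","r1","r2")])
print(C,P);d=C[0]-P[0];print("psi",np.arctan2(-d[0],d[1]),np.linalg.norm(d))
U=np.cross(Y,N);out=[]
for n in("c1","c2"):
    k=info(n);w=25;pl=[(-w,-w),(w,-w),(w,w),(-w,w)]  # (along Y, along up-slope) mm
    src=np.float32([proj(k,C[0]+a/1e3*Y+b/1e3*U) for a,b in pl]);dst=np.float32([(200+a*8,200-b*8) for a,b in pl])
    im=cv2.warpPerspective(cv2.imread(f"pics/{n}.png"),cv2.getPerspectiveTransform(src,dst),(400,400),flags=cv2.INTER_CUBIC)
    cv2.line(im,(200,0),(200,40),(0,0,255),1);cv2.line(im,(0,200),(30,200),(0,0,255),1);cv2.line(im,(370,200),(400,200),(0,0,255),1);out.append(im)
cv2.imwrite("pics/rect.png",np.hstack(out))
```

```text
(array([ 0.4672823 , -0.16342645,  0.10560141]), np.float64(0.0001120890072286654)) (array([ 0.48944619, -0.29165181,  0.10578875]), np.float64(0.00019300089590542098))
psi 0.17115980309056772 0.1301269229491824
```

View pics/rect.png

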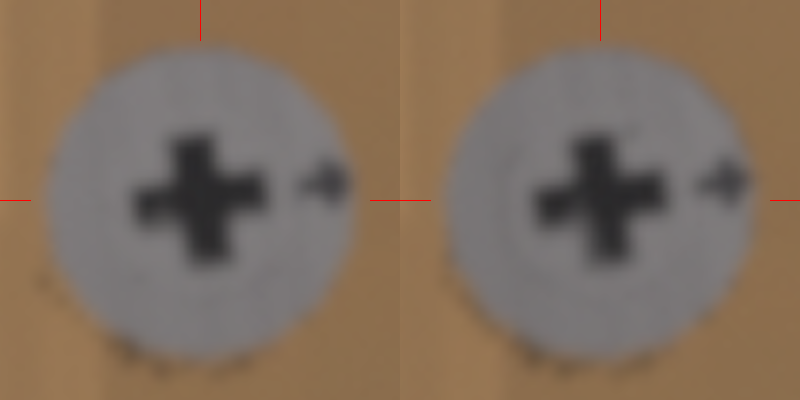

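```bash
cat >> h.py <<'E'
CAM=np.array([.4673,-.1634,.1057]);th0=.145
L=np.array([-.73,.684,0]);L/=np.linalg.norm(L)
DRV=np.array([.5000,.3300,0])
E
python3 - <<'E'
from h import *
print("bowl",tri([(info("s1"),(277,272)),(info("s2"),(363,296))]))
k=vision.camera_info("top");print("jar",atz(k,(249,188),.19))
g=lambda z:(DRV+[0,0,z]).tolist()
for y in(L,-L): 
    for z in(.33,.135): print(np.round(ik(g(z),quat(-Z,y)),2))
q=best(g(.33),-Z,[L,-L])
robot.servo_line((np.array(telemetry.get_tcp_pos())+[0,0,.11]).tolist(),rate=.3)
robot.move_gripper(.65)
robot.move_to(g(.33),q)
robot.servo_line(g(.21),rate=.2)
robot.sleep(.1);shot("d0")
print(robot.servo_line(g(.135),rate=.06,f_stop=12),telemetry.get_tcp_pos(),telemetry.get_contact_force())
robot.move_gripper(0.0,70)
print(telemetry.get_finger_gap()*85,telemetry.get_grip_force(),telemetry.get_contact_force(),telemetry.get_time_s())
E
```

```text
bowl (array([0.58213703, 0.25177359, 0.27484997]), np.float64(0.00033211794034690293))
jar [0.40333121 0.23954851 0.19      ]
[ 0.47  0.1   1.56 -0.    1.48 -1.92]
[ 0.47  0.26  1.75 -0.    1.13 -1.92]
[ 0.47  0.1   1.56 -0.    1.48  1.22]
[ 0.47  0.26  1.75 -0.    1.13  1.22]
False [0.50043804 0.3302423  0.13564228] [-0.45219874  0.26143853 -0.0313351 ]
32.52118229206524 69.50886994600296 [-0.78287165 -0.34592453  3.14652628] 21.5417
```

Run:
```python
from h import *
g=lambda z:(DRV+[0,0,z]).tolist()
robot.servo_line(g(.30),rate=.12)
robot.sleep(.2);im=shot("d1");print(telemetry.get_finger_gap()*85,telemetry.get_contact_force(),telemetry.get_moment())
M=Rt();T=np.array(telemetry.get_tcp_pos());k=info("d1")
p=proj(k,T+M@[0,0,.101]);print(p, proj(k,T),[proj(k,T+M@[dx,0,.101])-p for dx in(.01,)],[proj(k,T+M@[0,.01,.101])-p])
x,y=map(int,p);c=im[y-50:y+70,x-80:x+80,::-1];c=cv2.resize(c,(800,600),interpolation=cv2.INTER_CUBIC)
cv2.circle(c,(int((p[0]-x+80)*5),int((p[1]-y+50)*5)),4,(0,0,255),1);print(x-80,y-50)
cv2.imwrite("pics/tip.png",c)
```

```text
32.67350211606813 [-0.83248851  0.1886909  -1.52778623] [-0.0436211   0.02438096 -0.03959282]
[321.21624499 199.89248733] [321.16550221 251.34006166] [array([ 8.93949444e-03, -1.11104439e+01])] [array([1.14281892e+01, 9.34015565e-03])]
241 149
```

View pics/tip.png

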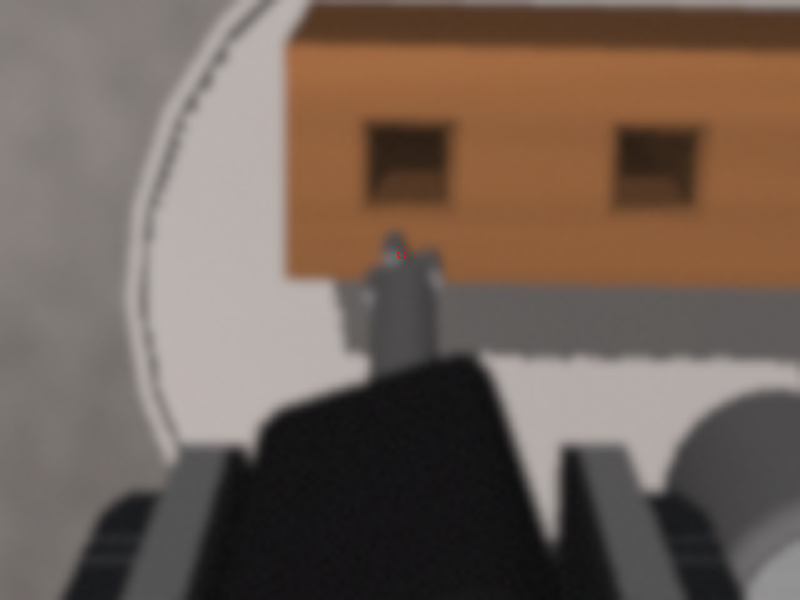

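Run:
```python
from h import *
g=lambda z:(DRV+[0,0,z]).tolist()
print("hole",atz(info("d1"),(241+409/5,149+163/5),.124))
print(robot.servo_line(g(.1365),rate=.1,f_stop=10),telemetry.get_tcp_pos()[2])
if telemetry.get_tcp_pos()[2]<.145:
    robot.move_gripper(.6)
    q=np.array(telemetry.get_q());q[5]-=.185;robot.move_joints(q.tolist());print("gap",telemetry.get_finger_gap()*85)
    robot.move_gripper(0.0,90);print("gap",telemetry.get_finger_gap()*85,telemetry.get_grip_force())
    robot.servo_line(g(.30),rate=.12)
    robot.sleep(.2);im=shot("d2")
    M=Rt();T=np.array(telemetry.get_tcp_pos());k=info("d2");p=proj(k,T+M@[0,0,.101]);x,y=map(int,p)
    print(p,telemetry.get_q(),telemetry.get_time_s(),x-80,y-50)
    cv2.imwrite("pics/tip2.png",cv2.resize(im[y-50:y+70,x-80:x+80,::-1],(800,600),interpolation=cv2.INTER_CUBIC))
```

```text
hole [0.5009691  0.32867527 0.124     ]
False 0.13740204031719105
gap 51.08450861439036
gap 28.996516407601735 80.91800339519978
[321.44334176 199.91345066] [4.66268056e-01 1.14329477e-01 1.60276539e+00 1.90661437e-05
 1.42413399e+00 1.03414570e+00] 27.8 241 149
```

View pics/tip2.png

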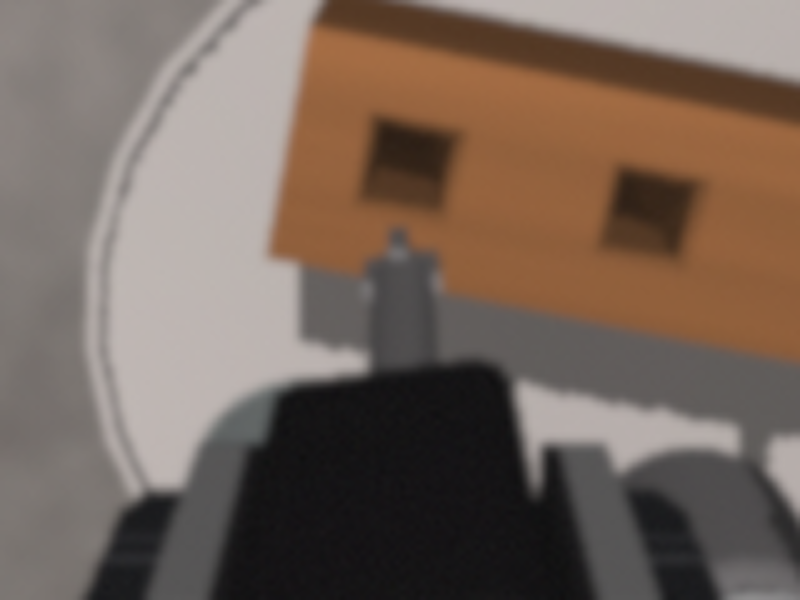

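```bash
cat >> h.py <<'E'
psi=.173
X=np.array([np.cos(psi),np.sin(psi),0]);Y=np.array([-np.sin(psi),np.cos(psi),0]);N=Z*np.cos(np.pi/6)-X*.5;U=np.cross(Y,N)
def dirn(a): return np.cos(a)*Y+np.sin(a)*U
def tcp(h,du=0,dy=0): return (CAM+N*(.101+h)+U*du+Y*dy).tolist()
E
python3 - <<'E'
from h import *
phi=th0+.05
qs=[(k,ik(tcp(.06),quat(-N,dirn(phi+k*np.pi/2)))) for k in range(4)]
for k,q in qs: print(k,None if q is None else np.round(q,2))
ok=[(q[5],k) for k,q in qs if q is not None and -2.5<q[5]<-.3]
k=min(ok,key=lambda t:abs(t[0]+1.5))[1];print("k",k);open("k.txt","w").write(str(k))
Q=quat(-N,dirn(phi+k*np.pi/2))
robot.servo_line((DRV+[0,0,.37]).tolist(),rate=.2)
robot.move_to(tcp(.17),Q)
robot.servo_line(tcp(.06),rate=.15);robot.sleep(.2)
im=shot("e1");kk=info("e1");p=proj(kk,CAM);print("cam pred",p)
T=np.array(telemetry.get_tcp_pos());t=proj(kk,T+Rt()@[0,0,.101]);print("tip",t,telemetry.get_q(),telemetry.get_time_s(),"tcp err",T-tcp(.06))
x,y=map(int,p);x0,y0=x-80,y-50;print(x0,y0)
c=cv2.resize(im[y0:y0+120,x0:x0+160,::-1],(800,600),interpolation=cv2.INTER_CUBIC)
for w in(p,t): cv2.circle(c,(int((w[0]-x0)*5),int((w[1]-y0)*5)),3,(0,0,255),1)
cv2.imwrite("pics/e1c.png",c)
E
```

```text
0 None
1 [-0.93 -0.52  2.31  0.51  1.15 -1.07]
2 [-0.93 -0.52  2.31  0.51  1.15  0.5 ]
3 [-0.93 -0.52  2.31  0.51  1.15  2.07]
k 1
cam pred [320.84248803 183.91731611]
tip [321.732443   200.12503053] [-0.93347589 -0.52228422  2.30737176  0.51068035  1.15405451 -1.07372464] 31.4083 tcp err [ 0.00014153 -0.00063772  0.00101528]
240 133
```

View pics/e1c.png

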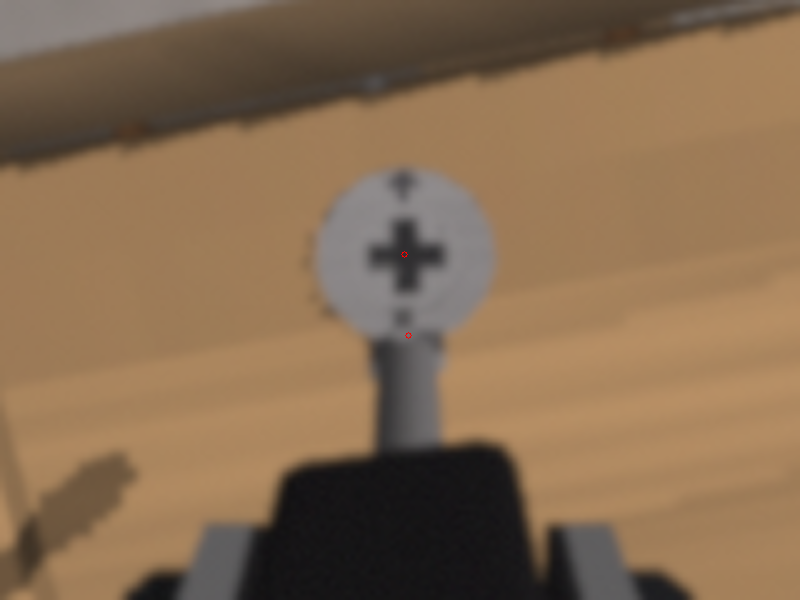

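Run:
```python
from h import *
e=np.array([0,-.0005,.0003])
H=lambda:round(float((np.array(telemetry.get_tcp_pos())-CAM)@N-.101),4)
robot.servo_line(tcp(.01),rate=.08)
s=robot.servo_line((np.array(tcp(-.0085))-e).tolist(),rate=.02,f_stop=8);print(s,H(),telemetry.get_contact_force(),telemetry.get_time_s())
if H()<-.004:
    q=np.array(telemetry.get_q());t0=telemetry.get_time_s()
    for i in range(4):
        q[5]+=.3;robot.move_joints(q.tolist());m=Rt().T@telemetry.get_moment()
        print(np.round(telemetry.get_q()[5],3),H(),np.round(m,2),np.round(telemetry.get_contact_force(),1),round(telemetry.get_time_s()-t0,2))
```

```text
True -0.0068 [-3.36794184  1.00900358  5.31117984] 32.9833
-0.786 -0.0066 [ 0.12 -0.1  -0.01] [ 0.4 -0.   0.4] 0.39
-0.488 -0.0066 [ 0.06 -0.11  0.01] [-1.1 -0.2  1.2] 0.78
-0.188 -0.0066 [ 0.09 -0.12 -0.04] [-1.2  0.2  1.7] 1.17
0.112 -0.0066 [ 0.12 -0.06 -0.01] [-1.1  0.2  2.4] 1.57
```

Run:
```python
from h import *
H=lambda:round(float((np.array(telemetry.get_tcp_pos())-CAM)@N-.101),4)
q=np.array(telemetry.get_q());b=None
for i in range(17):
    q[5]+=.3 if i<4 else .07
    robot.move_joints(q.tolist());m=Rt().T@telemetry.get_moment()
    print(np.round(telemetry.get_q()[5],3),H(),np.round(m,2),np.round(telemetry.get_contact_force(),1),round(telemetry.get_finger_gap()*85,1))
    if abs(m[2])>.45 or q[5]>1.9: break
print(telemetry.get_time_s())
im=shot("f1");k=info("f1");x,y=map(int,proj(k,CAM));cv2.imwrite("pics/f1c.png",cv2.resize(im[y-60:y+60,x-80:x+80,::-1],(800,600),interpolation=cv2.INTER_CUBIC))
```

```text
0.407 -0.0066 [ 0.18 -0.1  -0.12] [-0.5  0.2  1.4] 28.8
0.707 -0.0066 [ 0.13 -0.04 -0.03] [-0.4  0.1  1.5] 28.9
1.007 -0.0066 [ 0.22 -0.   -0.04] [-0.3  0.5  1.5] 29.0
1.307 -0.0066 [ 0.17  0.05 -0.06] [0.5 0.5 1.2] 29.0
1.378 -0.0066 [ 0.18  0.01 -0.03] [0.6 0.7 1.6] 28.9
1.448 -0.0066 [ 0.21  0.06 -0.02] [1.6 1.3 1.3] 28.8
1.518 -0.0066 [ 0.25  0.08 -0.02] [0.6 0.2 1.8] 28.5
1.589 -0.0066 [ 0.28  0.05 -0.03] [ 0.9 -0.1  1.7] 29.0
1.659 -0.0066 [0.28 0.11 0.05] [0.9 0.  2.3] 28.7
1.729 -0.0066 [ 0.28  0.11 -0.02] [1.3 0.  2.2] 28.8
1.798 -0.0066 [ 0.21  0.13 -0.18] [0.7 0.1 1.6] 28.8
1.868 -0.0066 [ 0.27  0.15 -0.29] [ 0.9 -0.4  2.7] 28.3
1.938 -0.0066 [ 0.26  0.23 -0.47] [ 0.1 -1.3  1. ] 28.7
38.3583
```

Run:
```python
from h import *
q=np.array(telemetry.get_q());q[5]-=.25;robot.move_joints(q.tolist())
T=np.array(telemetry.get_tcp_pos())
robot.servo_line((T+N*.07).tolist(),rate=.1);robot.sleep(.1);shot("g1")
k=info("g1");C=CAM;w=25;pl=[(-w,-w),(w,-w),(w,w),(-w,w)]
src=np.float32([proj(k,C+a/1e3*Y+b/1e3*U) for a,b in pl]);dst=np.float32([(200-a*8,200-b*8) for a,b in pl])  # seen from outside: +Y left, up-slope up
a=cv2.warpPerspective(cv2.imread("pics/g1.png"),cv2.getPerspectiveTransform(src,dst),(400,400),flags=cv2.INTER_CUBIC)
robot.servo_line((T+N*.17).tolist(),rate=.25)
L2=np.array([.466268,.114329,1.602765,0,1.424134,1.034146])
lx=-np.sin  # orientation of d2: tool y = -L rotated by -.185 about tool z (down) = +.185 about world z
y2=R.from_euler("z",.185).apply(-L);Q=quat(-Z,y2)
print(np.round(ik((DRV+[0,0,.30]).tolist(),Q)-L2,3))
robot.move_to((DRV+[0,0,.37]).tolist(),Q)
robot.servo_line((DRV+[0,0,.28]).tolist(),rate=.2);robot.sleep(.2);im=shot("g2")
k=info("g2");T=np.array(telemetry.get_tcp_pos());t=proj(k,T+Rt()@[0,0,.101]);h=proj(k,[.5008,.3292,.124]);x,y=map(int,t)
b=cv2.resize(im[y-50:y+50,x-50:x+50,::-1],(400,400),interpolation=cv2.INTER_CUBIC)
for v in(t,h): cv2.circle(b,(int((v[0]-x+50)*4),int((v[1]-y+50)*4)),3,(0,0,255),1)
cv2.imwrite("pics/chk.png",np.hstack([a,b]));print(telemetry.get_time_s(),telemetry.get_finger_gap()*85,x-50,y-50,T)
```

```text
Traceback (most recent call last):
TypeError: bad operand type for unary -: 'numpy.ufunc'
```

Run:
```python
from h import *
k=info("g1");C=CAM;w=25;pl=[(-w,-w),(w,-w),(w,w),(-w,w)]
src=np.float32([proj(k,C+a/1e3*Y+b/1e3*U) for a,b in pl]);dst=np.float32([(200-a*8,200-b*8) for a,b in pl])
a=cv2.warpPerspective(cv2.imread("pics/g1.png"),cv2.getPerspectiveTransform(src,dst),(400,400),flags=cv2.INTER_CUBIC)
L2=np.array([.466268,.114329,1.602765,0,1.424134,1.034146])
y2=R.from_euler("z",.185).apply(-L);Q=quat(-Z,y2)
print(np.round(ik((DRV+[0,0,.30]).tolist(),Q)-L2,3))
robot.move_to((DRV+[0,0,.37]).tolist(),Q)
robot.servo_line((DRV+[0,0,.28]).tolist(),rate=.2);robot.sleep(.2);im=shot("g2")
k=info("g2");T=np.array(telemetry.get_tcp_pos());t=proj(k,T+Rt()@[0,0,.101]);h=proj(k,[.5008,.3292,.124]);x,y=map(int,t)
b=cv2.resize(im[y-50:y+50,x-50:x+50,::-1],(400,400),interpolation=cv2.INTER_CUBIC)
for v in(t,h): cv2.circle(b,(int((v[0]-x+50)*4),int((v[1]-y+50)*4)),3,(0,0,255),1)
cv2.imwrite("pics/chk.png",np.hstack([a,b]));print(telemetry.get_time_s(),telemetry.get_finger_gap()*85,x-50,y-50,T)
```

```text
[-0.     0.    -0.002 -0.     0.002 -0.   ]
43.1333 28.86279479074217 271 150 [0.50103961 0.33046331 0.28230998]
```

View pics/chk.png

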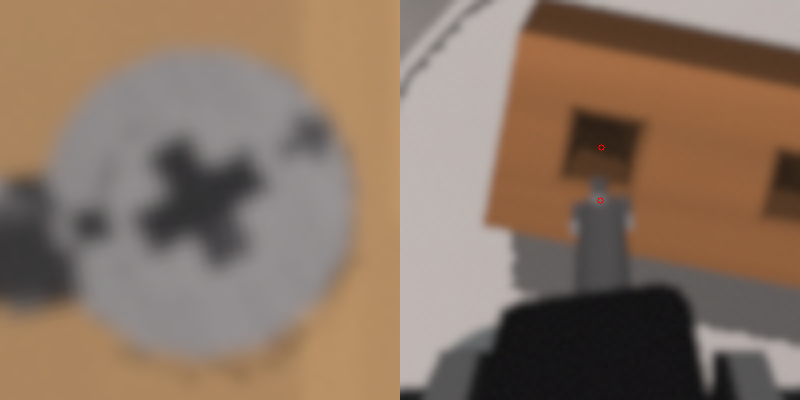

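The arrow now points about 2.6 rad clockwise, so the cam is fully home. The tip is lined up with its old hole. Next I'll lower the driver into it.

Run:
```python
from h import *
h=atz(info("g2"),(271+207/4,150+146/4),.124);print(h)
P=DRV.copy();P[:2]+=.5*(h-DRV)[:2]
g=lambda z:(P+[0,0,z]).tolist()
robot.servo_line(g(.24),rate=.1)
s=robot.servo_line(g(.142),rate=.08,f_stop=8);print(s,telemetry.get_tcp_pos())
if telemetry.get_tcp_pos()[2]<.155:
    s=robot.servo_line(g(.130),rate=.03,f_stop=6);print(s,telemetry.get_tcp_pos(),telemetry.get_contact_force())
    robot.move_gripper(.6);robot.sleep(.3)
    robot.servo_line(g(.30),rate=.15);robot.sleep(.3)
    im=shot("z1");cv2.imwrite("pics/z1c.png",im[100:300,160:480,::-1])
    k=info("z1")
    for z in(.184,.174,.194): print(z,proj(k,[*P[:2],z]))
    # handle blob near prediction
    x,y=map(int,proj(k,[*P[:2],.184]));g_=cv2.cvtColor(im,cv2.COLOR_RGB2GRAY)[y-45:y+45,x-45:x+45]
    for r in range(0,90,6): print("".join("#" if v<60 else("+" if v<100 else ".") for v in g_[r,::3]))
print(telemetry.get_time_s())
```

```text
[0.50238201 0.32875719 0.124     ]
False [0.50178486 0.3296925  0.14288658]
True [0.5025085  0.33004884 0.13770562] [1.45526595 0.40940076 4.35148067]
0.184 [321.66348611 195.30361769]
0.174 [321.66088389 192.57724155]
0.194 [321.66628272 198.23364117]
..........++++++++............
.............++++++++##++++...
......................++++++++
.............+++..............
...........+########+.........
...........##########.........
..........+##########+......+#
..........+##########.......+#
..........+##########+..++++++
.........++##########+........
.........+++++++++++++++++++..
..........++++++++++++++++++++
.............+++++...+++++++++
......++++++.+++++............
...++++++++++++...............
47.5917
```

```bash
python3 -c "
from h import *
robot.servo_line((np.array(telemetry.get_tcp_pos())+[0,0,.08]).tolist(),rate=.2);robot.sleep(.5)
print(robot.hand_in())"
```

```text
the job is handed in; nothing more can be done
None
```

I pushed the board in, turned the cam clockwise to its stop (about 2.6 rad in the last picture), stood the screwdriver back upright in the end hole it came from, and handed the job in at about 48 s; the board's final gap was not measured separately, and no verdict came back.

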